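# Snap the tub lid shut all round

### The arm

A 6-joint arm with a two-finger parallel gripper is mounted at the origin on a cart in front of the work surface, level with it; the furniture and walls round the work are solid. World frame = base frame: x ahead of the robot, y to its left, z up, the work surface at z = 0. Lengths are in m, angles in rad, forces in N, time in s.
With the tool pointing down it reaches from about 0.3 to 0.825 m from the base axis. Payload 5.4 kg.
Tool frame: the origin (TCP) lies at the very end of the fingers, on their centre line; the grasp point (between the pads) lies 19 mm behind it; z points along the fingers, y is the line along which they close (so a half turn about z gives the same grasp; the last joint's range is limited). The gripper opens to 92 mm and grips with 3 to 60 N. Pads are 20 mm wide; open, the fingers measure 128 mm over their backs; the gripper's body (75 mm by 189 mm) begins 69 mm behind the grasp point.
Start: joints at [1.112, 0.158, 1.597, -0, 1.386, -0.21], TCP at [0.142, 0.557, 0.184] pointing down, gripper open.
Joint ranges: [-2.91, 2.91], [-0.94, 2.29], [0.18, 2.7], [-1.29, 4.43], [0.17, 2.64], [-3, 3]. Speed limits (rad/s): [2.57, 2.57, 3.14, 3.14, 3.14, 3.14].

### API

Orientations are given as a 3x3 rotation matrix whose columns are the frame's x, y, z axes.
In Python, from plant import ctrl, viewer, finder gives the robot as it stands.
- The arm moves only by the tool move_arm, never from a script. Its argument "steps" is a list of rows, each an object with "delta_pos": the shift along the world's x, y, z in cm, a list of three; "rot": the turn, a rotation vector about the world's x, y, z in degrees, a list of three; "fingers": the finger opening in cm, from 0 to 9.19. A call has 1 to 20 rows; each row is the pose to reach, as a shift and turn from the pose commanded when the call began; what a row does not reach only later rows make up. A row lasts 1/12 s, in which the tool goes at most 41.7 mm and 7.16 degrees, less where a joint would pass 70% of its speed; a pose out of reach is approached as far as the arm can. A call with a gripper value outside its range is refused whole. The fingers move at their own pace and stop on an object; the grip force is fixed at half the most. Time passes only in rows, so rows that repeat a pose let the fingers close. It gives the time, the measured TCP pose, the force, the opening and the grip force at its end, in the units of the state.
- ctrl.observe(): the state, without advancing time (a new reading comes with each control period).
- viewer.capture(name): name is "scene" or "side" or "wrist"; returns a dict with "img" (384x512x3 uint8, red, green, blue), "depth" (384x512 float32, m along the optical axis (not along the pixel's ray), 0 where there is no reading), "fx", "fy", "cx", "cy" (pixels), "D" ([k1, k2, p1, p2, k3] as OpenCV has them; the pictures are not rectified), "rvec" (rotation vector, rad) and "tvec" (3), from world to camera coordinates, as OpenCV has them; the wrist camera has in their place "T_tool_cam" (4x4, takes a point from camera to tool coordinates, whose origin is the TCP and whose axes are the flange's). Camera axes: x right, y down, z forward; pixel columns grow to the right and rows downward; lengths in m; the calibration is good to about 2 mm. A picture is of the moment at which its call begins: read the wrist's pose just before it.
- ctrl.sign_off(): hands the job in; it is judged then, once.
Trained networks look in a picture, given as the dict that the camera call returned (one of the last four; its "shot" number tells which), for a name from the list of things; names that differ only in an ending like _2 or _b are one class to them, and where a whole thing is asked for, a point or a joint stands for the part that bears it (a point fixed in the world has none). Each returns a list of dicts, best first, with "confidence" (0 to 1); they miss things now and then, are a little off and sometimes report something else, mostly with a low value. They report only what shows in the picture. A call takes as long as a camera call. They do not tell look-alikes from the thing itself.
- finder.search_frame(target, picture): "centre" ([row, column] in pixels, amid what is visible of it).
- finder.regions_of(target, picture): "pixels" (384x512 bool, what is visible of it) and "centre" ([row, column] in pixels, amid what is visible of it).
- finder.pinpoint(target, picture): "centre" ([row, column] in pixels: a listed point, or the origin of a listed thing).
The state is a dict: "clock": time; "joints": joint angles; "qd": joint speeds; "joint_torque": joint torques, N m; "eef_pos": TCP position; "eef_rot": TCP orientation; "force": force on the tool from outside, world axes, zero at the start; "ft_torque": the same for the moment, N m; "width": finger opening in m; "gripper_force": force on a finger pad.
Only numpy, scipy, OpenCV 4.12 (cv2) and the standard library are available. Lean on these libraries where they do the work, as an engineer would, in place of code of your own. Each camera call takes 0.05 s, during which the arm holds its last target. There are 200 camera calls.

### The job

The grey lid of the teal tub on the desk is laid on but not yet closed: press down each of the four raised rim sections between its corners until it clicks shut level with the corners. Only press: do not lift, tip or shove the tub, leave the small things beside it where they are, and finish clear of everything.

Things in the scene. Friction and masses are not known exactly. Their poses are not given: they have to be found in the camera images.
- tub: teal plastic tub with a grey snap lid, loose on the desk, 0.65 to 0.85 kg; over the lid 102 mm along its x, 142 mm along its y. Origin: centre of its underside, z up. Lid: recessed middle panel (top 51 mm high), four round seated corners (top 55 mm high) and, between the corners, four straight rim sections that stand up 7 mm above the corners. No part of the lid can be pulled up.
- long_a_top (a point): centre of the top face of the lid's rim section on the long side towards the tub's +x; the face is 79 mm along the side and 17 mm across, flat apart from three 0.6 mm ribs; 62 mm above the tub's underside while up, 55 mm when shut; its x axis points outward from the lid, its z axis up
- long_a (a joint): how far the rim section on the long side towards the tub's +x is pressed down: 0 = standing up, 0.007 m = snapped shut. A push of about 7 N snaps it; released before half way it springs up again, past half way it snaps down and stays
- short_a_top (a point): centre of the top face of the lid's rim section on the short side towards the tub's +y; the face is 39 mm along the side and 17 mm across, flat apart from three 0.6 mm ribs; 62 mm above the tub's underside while up, 55 mm when shut; its x axis points outward from the lid, its z axis up
- short_a (a joint): how far the rim section on the short side towards the tub's +y is pressed down: 0 = standing up, 0.007 m = snapped shut. A push of about 7 N snaps it; released before half way it springs up again, past half way it snaps down and stays
- long_b_top (a point): centre of the top face of the lid's rim section on the long side towards the tub's -x; the face is 79 mm along the side and 17 mm across, flat apart from three 0.6 mm ribs; 62 mm above the tub's underside while up, 55 mm when shut; its x axis points outward from the lid, its z axis up
- long_b (a joint): how far the rim section on the long side towards the tub's -x is pressed down: 0 = standing up, 0.007 m = snapped shut. A push of about 7 N snaps it; released before half way it springs up again, past half way it snaps down and stays
- short_b_top (a point): centre of the top face of the lid's rim section on the short side towards the tub's -y; the face is 39 mm along the side and 17 mm across, flat apart from three 0.6 mm ribs; 62 mm above the tub's underside while up, 55 mm when shut; its x axis points outward from the lid, its z axis up
- short_b (a joint): how far the rim section on the short side towards the tub's -y is pressed down: 0 = standing up, 0.007 m = snapped shut. A push of about 7 N snaps it; released before half way it springs up again, past half way it snaps down and stays
- plug: bystander: copper-brown plug pin with a black head, standing, 21 mm across and 40 mm high, beside the tub; origin: centre of its underside
- ring: bystander: plain steel ring lying flat, 66 mm across and 22 mm high, beside the tub; origin: centre of its underside
- block: bystander: small steel gauge block, 9 x 30 mm and 25 mm high, beside the tub; origin: centre of its underside
Mind the look-alikes: they are no part of the job. There is more than one size of the tub; the job needs the smaller.

How it is judged:
By the outcome, as a careful person would: the job done as asked, in the order asked, and still so for the second after the job is handed in, with the robot touching nothing.
It also fails if it takes over 42 s, if anything falls off the work surface, if the arm or the gripper's body presses on something with over 40 N, if the wrist force passes 120 N, or if a joint passes its speed limit or range.

## Working session

There is one attempt and no reset: what is moved stays moved. The work goes in short steps, Python scripts to look and compute and a tool call to move; the robot and the scene stay as the last step left them, time stands still between calls to the robot, and variables do not carry over. Pictures are saved under pics/ and viewed, at most 10 in all, crops included, and the job is handed in when it is done.

Besides the shell and the picture viewer there is one more tool, called by a JSON object that holds its "op" and its "data", one argument or row to a line. move_arm: Moves the arm, as the interface text tells. Its arguments: {"type":"object","properties":{"steps":{"type":"array"}},"required":["steps"]}

```bash
mkdir -p pics; cat > h.py <<'E'
import numpy as np, cv2
from plant import ctrl, viewer, finder
def save(n,img): cv2.imwrite('pics/'+n,img[...,::-1])
def pose(p):
    if 'T_tool_cam' in p:
        s=ctrl.observe(); T=np.eye(4);T[:3,:3]=s['eef_rot'];T[:3,3]=s['eef_pos'];return T@p['T_tool_cam']
    R=cv2.Rodrigues(np.array(p['rvec'],float))[0];T=np.eye(4);T[:3,:3]=R.T;T[:3,3]=-R.T@np.array(p['tvec'],float).ravel();return T
def rays(p,rc):
    rc=np.atleast_2d(rc).astype(float);K=np.array([[p['fx'],0,p['cx']],[0,p['fy'],p['cy']],[0,0,1]])
    u=cv2.undistortPoints(rc[:,::-1].reshape(-1,1,2).copy(),K,np.array(p['D'],float)).reshape(-1,2)
    return np.c_[u,np.ones(len(u))]
def cloud(p,rc):
    rc=np.atleast_2d(rc);d=p['depth'][rc[:,0].astype(int),rc[:,1].astype(int)]
    T=pose(p);return (rays(p,rc)*d[:,None])@T[:3,:3].T+T[:3,3]
def atz(p,rc,z):
    T=pose(p);r=rays(p,rc)@T[:3,:3].T;return T[:3,3]+r*((z-T[2,3])/r[:,2])[:,None]
E
python3 - <<'E'
from h import *
a=viewer.capture('scene');b=viewer.capture('side');c=viewer.capture('wrist')
save('all.png',cv2.resize(np.vstack([np.hstack([a['img'],b['img']]),np.hstack([c['img'],c['img']*0])]),(800,600)))
for n,p in zip('sdw',(a,b,c)):
  for t in ['tub','plug','ring','block']:
    for r in finder.regions_of(t,p)[:3]:
      m=np.argwhere(r['pixels']&(p['depth']>0)); q=cloud(p,m)
      print(n,t,round(r['confidence'],2),np.round(r['centre']),len(m),np.round(np.percentile(q,[3,50,97],axis=0),3).tolist())
s=ctrl.observe();print(s['eef_pos'],s['eef_rot'],s['clock'])
E
```

```text
s tub 0.9 [154. 356.] 5566 [[0.311, -0.408, 0.011], [0.396, -0.318, 0.074], [0.489, -0.267, 0.089]]
s tub 0.61 [177. 259.] 2867 [[0.495, -0.23, 0.006], [0.546, -0.149, 0.054], [0.603, -0.093, 0.065]]
s tub 0.21 [190. 248.] 136 [[0.516, -0.112, 0.057], [0.531, -0.101, 0.064], [0.546, -0.093, 0.066]]
s plug 0.42 [166. 215.] 112 [[0.648, -0.16, 0.004], [0.653, -0.147, 0.025], [0.661, -0.142, 0.042]]
s ring 0.7 [241. 245.] 630 [[0.458, -0.071, 0.001], [0.488, -0.04, 0.016], [0.518, -0.012, 0.025]]
d tub 0.89 [197. 245.] 1516 [[0.497, -0.224, 0.005], [0.546, -0.122, 0.051], [0.601, -0.09, 0.062]]
d tub 0.58 [168. 305.] 2695 [[0.312, -0.403, 0.005], [0.399, -0.291, 0.069], [0.489, -0.264, 0.086]]
d plug 0.52 [203. 204.] 93 [[0.65, -0.153, 0.005], [0.658, -0.144, 0.024], [0.667, -0.14, 0.039]]
d ring 0.71 [229. 262.] 467 [[0.462, -0.072, 0.001], [0.491, -0.032, 0.014], [0.52, -0.012, 0.024]]
[0.1416167  0.55729267 0.18404057] [[-9.69202034e-01  2.46266961e-01  3.89499339e-05]
 [ 2.46266963e-01  9.69202032e-01  5.96845013e-05]
 [-2.30520343e-05  6.74384220e-05 -9.99999997e-01]] 0.75
```

View pics/all.png

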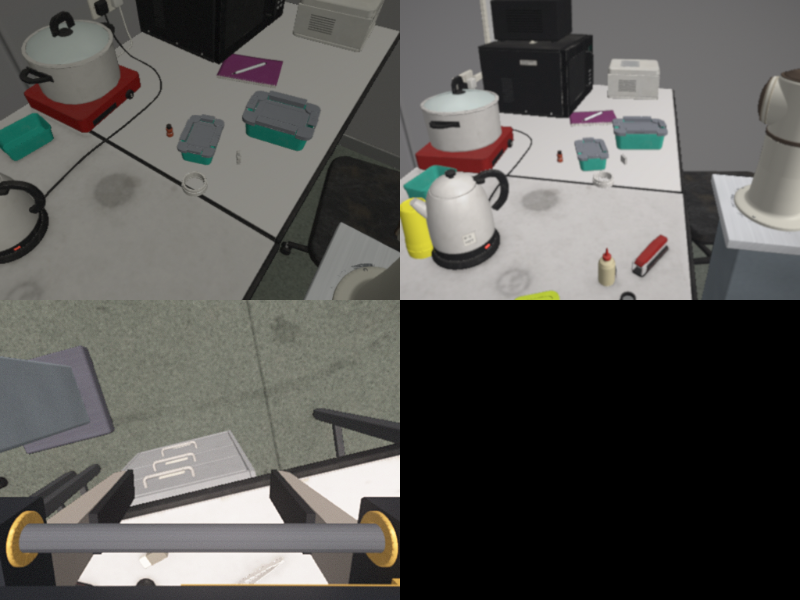

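In the views, the tub look-alikes are: the small lidded tub at scene (row 177, col 259), the larger lidded tub at (154, 356) and an open teal box at about (175, 30). By its size, the small one at (177, 259) is the target. I'll check that in a crop and measure its pose.

```bash
python3 - <<'E'
from h import *
a=viewer.capture('scene');b=viewer.capture('side')
save('crop.png',np.hstack([cv2.resize(a['img'][130:275,200:345],(400,400),interpolation=2),cv2.resize(b['img'][150:250,190:290],(400,400),interpolation=2)]))
for p in (a,b):
  rc=np.argwhere(p['depth']>0);q=cloud(p,rc)
  m=(q[:,2]>.045)&(q[:,2]<.075)&(q[:,0]>.45)&(q[:,0]<.64)&(q[:,1]>-.26)&(q[:,1]<-.07)
  r=cv2.minAreaRect(q[m][:,:2].astype(np.float32)*1000);print(r,np.percentile(q[m][:,2],[5,50,95]))
  # obstacles over the workspace
  m=(q[:,2]>.1)&(q[:,0]>.1)&(q[:,0]<.8)&(abs(q[:,1])<.7)&(q[:,2]<.6)
  g={}
  for x,y,z in q[m]: k=(round(x,1),round(y,1)); g.setdefault(k,[]).append(z)
  print({k:round(max(v),2) for k,v in sorted(g.items()) if len(v)>15})
  for t in ['long_a_top','short_a_top','block','tub']:
    for r in finder.pinpoint(t,p)[:5]: print(t,round(r['confidence'],2),np.round(r['centre']),atz(p,[r['centre']],0.062 if 'top' in t else 0)[0].round(3))
E
```

```text
((518.2296142578125, -175.18521118164062), (173.09873962402344, 146.6267852783203), 18.469154357910156) [0.05125087 0.05620862 0.06516273]
{(np.float64(0.7), np.float64(-0.7)): np.float64(0.2), (np.float64(0.7), np.float64(-0.6)): np.float64(0.23), (np.float64(0.7), np.float64(-0.5)): np.float64(0.25), (np.float64(0.7), np.float64(0.2)): np.float64(0.19), (np.float64(0.7), np.float64(0.3)): np.float64(0.19), (np.float64(0.8), np.float64(-0.5)): np.float64(0.24), (np.float64(0.8), np.float64(0.2)): np.float64(0.17)}
long_a_top 0.82 [166. 237.] [ 0.595 -0.148  0.062]
long_a_top 0.69 [123. 370.] [ 0.42  -0.437  0.062]
short_a_top 0.76 [188. 249.] [ 0.536 -0.111  0.062]
short_a_top 0.46 [130. 326.] [ 0.495 -0.358  0.062]
block 0.57 [206. 306.] [ 0.438 -0.182  0.   ]
tub 0.85 [188. 258.] [ 0.554 -0.166  0.   ]
tub 0.76 [167. 353.] [ 0.408 -0.346  0.   ]
((519.69287109375, -171.45388793945312), (175.86988830566406, 149.86363220214844), 15.229474067687988) [0.04834788 0.05360928 0.06250935]
{(np.float64(0.1), np.float64(0.0)): np.float64(0.32), (np.float64(0.7), np.float64(-0.7)): np.float6
[... 342 characters left out ...]
oat64(0.8), np.float64(-0.6)): np.float64(0.49), (np.float64(0.8), np.float64(-0.5)): np.float64(0.32), (np.float64(0.8), np.float64(0.2)): np.float64(0.13), (np.float64(0.8), np.float64(0.3)): np.float64(0.21), (np.float64(0.8), np.float64(0.4)): np.float64(0.16)}
long_a_top 0.53 [186. 228.] [ 0.594 -0.159  0.062]
long_a_top 0.51 [148. 303.] [ 0.42  -0.475  0.062]
long_a_top 0.22 [189. 261.] [ 0.506 -0.16   0.062]
short_a_top 0.63 [194. 248.] [ 0.535 -0.121  0.062]
short_a_top 0.57 [159. 278.] [ 0.489 -0.368  0.062]
block 0.48 [212. 286.] [ 0.44  -0.158  0.   ]
tub 0.68 [177. 304.] [ 0.407 -0.386  0.   ]
tub 0.67 [187. 263.] [ 0.522 -0.296  0.   ]
tub 0.64 [207. 244.] [ 0.555 -0.167  0.   ]
```

View pics/crop.png

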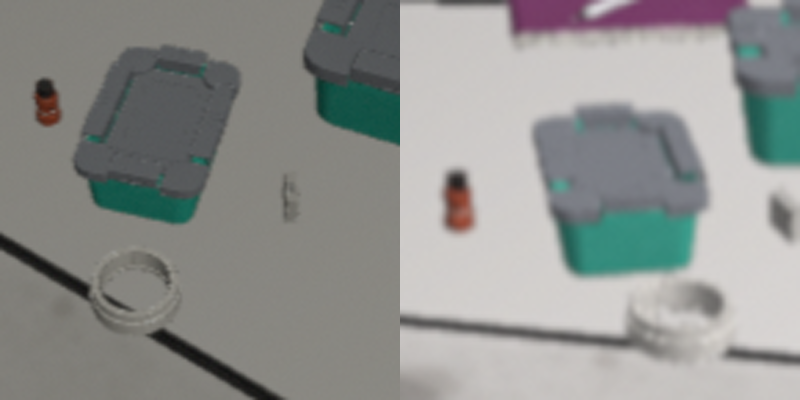

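The crop shows the small tub at left centre, with its four rim sections still up. The brown plug is at its left, the block at its right and the ring in front of it. Next I'll work out a hover pose that puts the tub in the wrist camera's view.

```bash
python3 - <<'E'
from h import *
c=viewer.capture('wrist');T=c['T_tool_cam'];print(T.round(3),c['fx'],c['cy'])
a=np.radians(14);y=np.array([np.cos(a),np.sin(a),0]);z=np.array([0,0,-1]);R=np.c_[np.cross(y,z),y,z]
K=np.array([[c['fx'],0,c['cx']],[0,c['fy'],c['cy']],[0,0,1]])
for tcp in ([.55,-.16,.30],[.53,-.1,.3],[.53,-.08,.25],[.57,-.24,.25],[.57,-.24,.3]):
  W=np.eye(4);W[:3,:3]=R;W[:3,3]=tcp;C=np.linalg.inv(W@T)
  P=np.array([[.55,-.16,.055],[.595,-.15,.06],[.534,-.1,.06],[.566,-.22,.06],[.505,-.17,.06]])
  print(tcp,cv2.projectPoints(P,cv2.Rodrigues(C[:3,:3])[0],C[:3,3],K,np.array(c['D']))[0].reshape(-1,2).round().tolist())
E
```

```text
[[-0.    -0.973 -0.233  0.065]
 [ 1.    -0.     0.     0.001]
 [-0.    -0.233  0.973 -0.201]
 [ 0.     0.     0.     1.   ]] 340.8870096963463 190.2239173608831
[0.55, -0.16, 0.3] [[258.0, 160.0], [293.0, 161.0], [257.0, 111.0], [258.0, 206.0], [222.0, 159.0]]
[0.53, -0.1, 0.3] [[261.0, 206.0], [295.0, 208.0], [261.0, 161.0], [262.0, 250.0], [227.0, 206.0]]
[0.53, -0.08, 0.25] [[258.0, 232.0], [295.0, 235.0], [257.0, 184.0], [258.0, 280.0], [220.0, 233.0]]
[0.57, -0.24, 0.25] [[257.0, 93.0], [299.0, 94.0], [256.0, 32.0], [258.0, 149.0], [216.0, 92.0]]
[0.57, -0.24, 0.3] [[258.0, 95.0], [294.0, 96.0], [257.0, 41.0], [258.0, 145.0], [220.0, 94.0]]
```

{"op": "move_arm", "data": {
  "steps": [
    {"delta_pos":[5,-8.5,6],"rot":[0,0,-7],"fingers":9},
    {"delta_pos":[40.8,-71.7,7],"rot":[0,0,-62],"fingers":9},
    {"delta_pos":[40.8,-71.7,7],"rot":[0,0,-62],"fingers":9},
    {"delta_pos":[40.8,-71.7,7],"rot":[0,0,-62],"fingers":9},
    {"delta_pos":[40.8,-71.7,7],"rot":[0,0,-62],"fingers":9},
    {"delta_pos":[40.8,-71.7,7],"rot":[0,0,-62],"fingers":9},
    {"delta_pos":[40.8,-71.7,7],"rot":[0,0,-62],"fingers":9},
    {"delta_pos":[40.8,-71.7,7],"rot":[0,0,-62],"fingers":9},
    {"delta_pos":[40.8,-71.7,7],"rot":[0,0,-62],"fingers":9},
    {"delta_pos":[40.8,-71.7,7],"rot":[0,0,-62],"fingers":9},
    {"delta_pos":[40.8,-71.7,7],"rot":[0,0,-62],"fingers":9},
    {"delta_pos":[40.8,-71.7,7],"rot":[0,0,-62],"fingers":9},
    {"delta_pos":[40.8,-71.7,7],"rot":[0,0,-62],"fingers":9},
    {"delta_pos":[40.8,-71.7,7],"rot":[0,0,-62],"fingers":9},
    {"delta_pos":[40.8,-71.7,7],"rot":[0,0,-62],"fingers":9},
    {"delta_pos":[40.8,-71.7,7],"rot":[0,0,-62],"fingers":9},
    {"delta_pos":[40.8,-71.7,7],"rot":[0,0,-62],"fingers":9},
    {"delta_pos":[40.8,-71.7,7],"rot":[0,0,-62],"fingers":9},
    {"delta_pos":[40.8,-71.7,7],"rot":[0,0,-62],"fingers":9},
    {"delta_pos":[40.8,-71.7,7],"rot":[0,0,-62],"fingers":9}
  ]
}}

```text
clock: 2.97
eef_pos: [0.5503, -0.1619, 0.2541]
eef_rot: [[-0.237, 0.972, 0.0], [0.972, 0.237, -0.0], [-0.0, 0.0, -1.0]]
force: [-0.3, 0.2, 1.4]
width: 0.0899
gripper_force: 0.0
```

{"op": "move_arm", "data": {
  "steps": [
    {"delta_pos":[0,0,0],"rot":[0,0,0],"fingers":9},
    {"delta_pos":[0,0,0],"rot":[0,0,0],"fingers":9},
    {"delta_pos":[0,0,0],"rot":[0,0,0],"fingers":9},
    {"delta_pos":[0,0,0],"rot":[0,0,0],"fingers":9}
  ]
}}

```text
clock: 3.3
eef_pos: [0.5493, -0.1585, 0.2543]
eef_rot: [[-0.239, 0.971, 0.0], [0.971, 0.239, 0.0], [0.0, 0.0, -1.0]]
force: [-0.4, 0.2, 0.1]
width: 0.0901
gripper_force: 0.0
```

```bash
cat > m.py <<'E'
from h import *
def fit(c):
  rc=np.argwhere(c['depth']>0);q=cloud(c,rc)
  m=(q[:,2]>.042)&(q[:,2]<.075)&(q[:,0]>.45)&(q[:,0]<.65)&(q[:,1]>-.27)&(q[:,1]<-.05)
  im=np.zeros(c['depth'].shape,np.uint8);im[tuple(rc[m].T)]=1
  n,l,st,_=cv2.connectedComponentsWithStats(im);k=1+st[1:,4].argmax()
  q=q[m][l[tuple(rc[m].T)]==k];r=cv2.minAreaRect(q[:,:2].astype(np.float32)*1000);return r,q
def local(q,o,deg):
  a=np.radians(deg);R=np.array([[np.cos(a),-np.sin(a)],[np.sin(a),np.cos(a)]]);return np.c_[(q[:,:2]-o)@R,q[:,2]]
def heights(q,o,deg):
  L=local(q,np.array(o),deg);out={}
  for n,(x,y) in dict(long_a=(.0425,0),short_a=(0,.0625),long_b=(-.0425,0),short_b=(0,-.0625),c1=(.043,.063),c2=(-.043,.063),c3=(-.043,-.063),c4=(.043,-.063),mid=(0,0)).items():
    k=(abs(L[:,0]-x)<.005)&(abs(L[:,1]-y)<.005);out[n]=(round(1000*float(np.median(L[k,2])),1) if k.any() else None,int(k.sum()))
  return out
E
python3 - <<'E'
from m import *
c=viewer.capture('wrist');save('w1.png',c['img']);r,q=fit(c);print(r,ctrl.observe()['force'])
(cx,cy),(w,h),a=r
deg=a if w<h else a-90
print(deg,heights(q,(cx/1000,cy/1000),deg))
for t in ['long_a_top','short_a_top','tub']:
    for d in finder.pinpoint(t,c)[:4]: print(t,round(d['confidence'],2),np.round(d['centre']),atz(c,[d['centre']],0.062 if 'top' in t else 0)[0].round(4))
E
```

```text
((553.320556640625, -163.12960815429688), (103.00468444824219, 143.0904541015625), 18.877513885498047) [0.77886274 0.16290033 1.28094969]
18.877513885498047 {'long_a': (63.1, 75), 'short_a': (63.7, 80), 'long_b': (63.2, 70), 'short_b': (62.7, 67), 'c1': (56.3, 71), 'c2': (56.4, 70), 'c3': (55.8, 61), 'c4': (55.6, 55), 'mid': (52.1, 68)}
long_a_top 0.93 [170. 297.] [ 0.594  -0.1518  0.062 ]
long_a_top 0.64 [332. 106.] [ 0.4084 -0.4197  0.062 ]
short_a_top 0.75 [116. 257.] [ 0.5343 -0.1026  0.062 ]
short_a_top 0.58 [291. 174.] [ 0.4834 -0.3406  0.062 ]
tub 0.95 [161. 261.] [ 0.5544 -0.1608  0.    ]
```

View pics/w1.png

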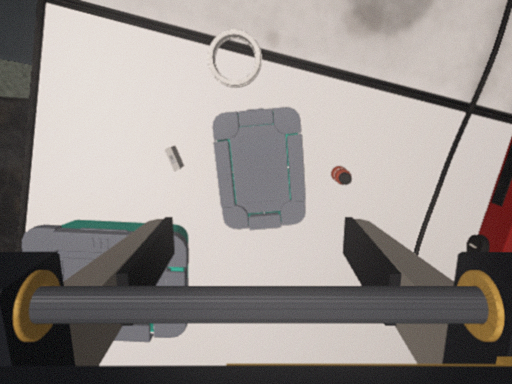

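The wrist view shows the small tub at about (168, 260), ring at (58, 235), block at (158, 174), plug at (175, 342) and the large tub at the lower left. The fit gives 103 x 143 mm, so this is the smaller tub, with all four rim sections up 7 mm. I'll close the fingers and hover over short_a.

{"op": "move_arm", "data": {
  "steps": [
    {"delta_pos":[-1.6,5.5,-4],"rot":[0,0,5],"fingers":0},
    {"delta_pos":[-1.6,5.5,-8],"rot":[0,0,5],"fingers":0},
    {"delta_pos":[-1.6,5.5,-12],"rot":[0,0,5],"fingers":0},
    {"delta_pos":[-1.6,5.5,-15],"rot":[0,0,5],"fingers":0},
    {"delta_pos":[-1.6,5.5,-17],"rot":[0,0,5],"fingers":0},
    {"delta_pos":[-1.6,5.5,-17],"rot":[0,0,5],"fingers":0},
    {"delta_pos":[-1.6,5.5,-17],"rot":[0,0,5],"fingers":0},
    {"delta_pos":[-1.6,5.5,-17],"rot":[0,0,5],"fingers":0},
    {"delta_pos":[-1.6,5.5,-17],"rot":[0,0,5],"fingers":0},
    {"delta_pos":[-1.6,5.5,-17],"rot":[0,0,5],"fingers":0},
    {"delta_pos":[-1.6,5.5,-17],"rot":[0,0,5],"fingers":0},
    {"delta_pos":[-1.6,5.5,-17],"rot":[0,0,5],"fingers":0}
  ]
}}

```text
clock: 4.5
eef_pos: [0.5343, -0.1051, 0.0851]
eef_rot: [[-0.321, 0.947, 0.002], [0.947, 0.321, -0.001], [-0.001, 0.001, -1.0]]
force: [0.1, -0.6, 0.3]
width: 0.0123
gripper_force: 0.0
```

{"op": "move_arm", "data": {
  "steps": [
    {"delta_pos":[-0.1,0.1,-0.8],"rot":[0,0,0],"fingers":0},
    {"delta_pos":[-0.1,0.1,-1.5],"rot":[0,0,0],"fingers":0},
    {"delta_pos":[-0.1,0.1,-1.9],"rot":[0,0,0],"fingers":0},
    {"delta_pos":[-0.1,0.1,-2.1],"rot":[0,0,0],"fingers":0},
    {"delta_pos":[-0.1,0.1,-2.3],"rot":[0,0,0],"fingers":0},
    {"delta_pos":[-0.1,0.1,-2.45],"rot":[0,0,0],"fingers":0},
    {"delta_pos":[-0.1,0.1,-2.6],"rot":[0,0,0],"fingers":0},
    {"delta_pos":[-0.1,0.1,-2.75],"rot":[0,0,0],"fingers":0},
    {"delta_pos":[-0.1,0.1,-2.75],"rot":[0,0,0],"fingers":0}
  ]
}}

```text
clock: 5.25
eef_pos: [0.5325, -0.1037, 0.0563]
eef_rot: [[-0.321, 0.947, -0.0], [0.947, 0.321, 0.0], [0.0, -0.0, -1.0]]
force: [-0.4, -0.2, 0.5]
width: 0.0002
gripper_force: 0.0
```

{"op": "move_arm", "data": {
  "steps": [
    {"delta_pos":[0,0,-0.08],"rot":[0,0,0],"fingers":0},
    {"delta_pos":[0,0,-0.15],"rot":[0,0,0],"fingers":0},
    {"delta_pos":[0,0,-0.2],"rot":[0,0,0],"fingers":0},
    {"delta_pos":[0,0,-0.2],"rot":[0,0,0],"fingers":0}
  ]
}}

```text
clock: 5.58
eef_pos: [0.5326, -0.1037, 0.0544]
eef_rot: [[-0.321, 0.947, -0.0], [0.947, 0.321, 0.0], [0.0, -0.0, -1.0]]
force: [-0.2, -0.4, -0.2]
width: 0.0001
gripper_force: 0.0
```

{"op": "move_arm", "data": {
  "steps": [
    {"delta_pos":[0,0,-0.05],"rot":[0,0,0],"fingers":0},
    {"delta_pos":[0,0,-0.1],"rot":[0,0,0],"fingers":0},
    {"delta_pos":[0,0,-0.1],"rot":[0,0,0],"fingers":0}
  ]
}}

```text
clock: 5.83
eef_pos: [0.5326, -0.1037, 0.0534]
eef_rot: [[-0.321, 0.947, -0.0], [0.947, 0.321, 0.0], [0.0, -0.0, -1.0]]
force: [0.4, 0.7, 0.5]
width: 0.0006
gripper_force: 0.0
```

```bash
python3 - <<'E'
from m import *
c=viewer.capture('wrist');a=viewer.capture('scene');save('p1.png',np.hstack([cv2.resize(c['img'],(400,300)),cv2.resize(a['img'][140:240,190:323],(400,300))]))
s=ctrl.observe();print(s['force'],s['eef_pos'])
E
```

```text
[ 0.11355201  0.20719775 -0.44112013] [ 0.53255961 -0.10372136  0.05345307]
```

View pics/p1.png

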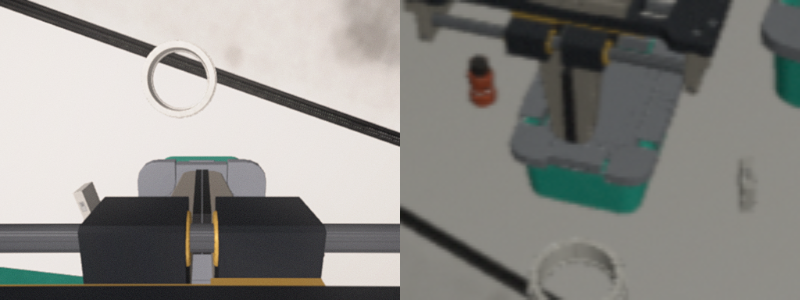

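The short_a rim looks level with the corners under the fingers at about (140, 575), and the tub hasn't moved. I'll lift and measure the heights.

{"op": "move_arm", "data": {
  "steps": [
    {"delta_pos":[0,0,1],"rot":[0,0,0],"fingers":0},
    {"delta_pos":[0,0,4],"rot":[0,0,0],"fingers":0},
    {"delta_pos":[1,-3,8],"rot":[0,0,0],"fingers":0},
    {"delta_pos":[2,-5.5,12],"rot":[0,0,0],"fingers":0},
    {"delta_pos":[2,-5.5,16],"rot":[0,0,0],"fingers":0},
    {"delta_pos":[2,-5.5,16],"rot":[0,0,0],"fingers":0},
    {"delta_pos":[2,-5.5,16],"rot":[0,0,0],"fingers":0},
    {"delta_pos":[2,-5.5,16],"rot":[0,0,0],"fingers":0}
  ]
}}

```text
clock: 6.6
eef_pos: [0.5527, -0.1587, 0.2139]
eef_rot: [[-0.321, 0.947, 0.001], [0.947, 0.321, -0.0], [-0.001, 0.001, -1.0]]
force: [-0.2, 0.1, -1.0]
width: 0.0003
gripper_force: 0.0
```

```bash
cat > chk.py <<'E'
from m import *
c=viewer.capture('wrist');r,q=fit(c);(cx,cy),(w,h),a=r
deg=a if w<h else a-90
print(r,deg,heights(q,(cx/1000,cy/1000),deg))
a=np.radians(deg);R=np.array([[np.cos(a),-np.sin(a)],[np.sin(a),np.cos(a)]])
for n,v in dict(long_a=(.0425,0),short_a=(0,.0625),long_b=(-.0425,0),short_b=(0,-.0625)).items(): print(n,(R@v+np.array([cx,cy])/1000).round(4))
s=ctrl.observe();print(s['eef_pos'],s['force'],s['clock'])
E
python3 chk.py
```

```text
((551.3106079101562, -162.13699340820312), (102.17178344726562, 141.04684448242188), 18.7171630859375) 18.7171630859375 {'long_a': (61.1, 83), 'short_a': (61.9, 100), 'long_b': (61.3, 87), 'short_b': (None, 0), 'c1': (54.5, 89), 'c2': (54.7, 85), 'c3': (53.6, 67), 'c4': (53.4, 75), 'mid': (50.2, 81)}
long_a [ 0.5916 -0.1485]
short_a [ 0.5313 -0.1029]
long_b [ 0.5111 -0.1758]
short_b [ 0.5714 -0.2213]
[ 0.55177225 -0.15799394  0.21215885] [ 0.15977537 -0.09885384 -0.06550519] 6.65
```

short_a is still up, at 61.9 mm against 54.6 mm for the corners, and I felt no contact force. The real fingertips must sit higher than the nominal TCP, so I'll press deeper and watch the force.

{"op": "move_arm", "data": {
  "steps": [
    {"delta_pos":[-1,2.7,-4],"rot":[0,0,0],"fingers":0},
    {"delta_pos":[-2,5.5,-7],"rot":[0,0,0],"fingers":0},
    {"delta_pos":[-2,5.5,-10.5],"rot":[0,0,0],"fingers":0},
    {"delta_pos":[-2,5.5,-13.5],"rot":[0,0,0],"fingers":0},
    {"delta_pos":[-2,5.5,-15],"rot":[0,0,0],"fingers":0},
    {"delta_pos":[-2,5.5,-15.5],"rot":[0,0,0],"fingers":0},
    {"delta_pos":[-2,5.5,-15.9],"rot":[0,0,0],"fingers":0},
    {"delta_pos":[-2,5.5,-16],"rot":[0,0,0],"fingers":0},
    {"delta_pos":[-2,5.5,-16.05],"rot":[0,0,0],"fingers":0},
    {"delta_pos":[-2,5.5,-16.1],"rot":[0,0,0],"fingers":0},
    {"delta_pos":[-2,5.5,-16.1],"rot":[0,0,0],"fingers":0}
  ]
}}

```text
clock: 7.57
eef_pos: [0.5335, -0.1042, 0.0536]
eef_rot: [[-0.321, 0.947, 0.002], [0.947, 0.321, -0.001], [-0.001, 0.002, -1.0]]
force: [0.6, 0.1, 0.2]
width: 0.0003
gripper_force: 0.0
```

```bash
python3 - <<'E'
from m import *
b=viewer.capture('side');a=viewer.capture('scene');w=viewer.capture('wrist');save('p2.png',np.hstack([cv2.resize(b['img'][150:225,200:300],(400,300)),cv2.resize(a['img'][145:220,200:300],(400,300))]))
s=ctrl.observe();print(s['force'],s['eef_pos'],s['width'])
# finger tip depth in the wrist view: points near tool axis in tool frame
rc=np.argwhere(w['depth']>0);q=cloud(w,rc);L=(q-s['eef_pos'])@s['eef_rot']
m=(abs(L[:,0])<.02)&(abs(L[:,1])<.03)&(L[:,2]<.01)
for z0 in np.arange(-.05,.01,.005):
  k=m&(abs(L[:,2]-z0)<.0025);print(round(z0,3),k.sum(),L[k].min(0).round(3) if k.any() else '',L[k].max(0).round(3) if k.any() else '')
E
```

```text
[-0.20285589 -0.47947457 -0.33360894] [ 0.53310824 -0.10398654  0.05320703] 0.0001902171385181543
-0.05 210 [ 0.009 -0.014 -0.052] [ 0.011  0.014 -0.048]
-0.045 174 [ 0.01  -0.014 -0.047] [ 0.011  0.014 -0.043]
-0.04 158 [ 0.009 -0.013 -0.042] [ 0.011  0.013 -0.038]
-0.035 137 [ 0.009 -0.012 -0.037] [ 0.011  0.013 -0.033]
-0.03 42 [ 0.009 -0.008 -0.032] [ 0.011  0.009 -0.03 ]
-0.025 0  
-0.02 0  
-0.015 0  
-0.01 810 [-0.008 -0.02  -0.012] [ 0.009  0.019 -0.008]
-0.005 1054 [-0.02  -0.03  -0.007] [ 0.009  0.03  -0.003]
-0.0 573 [-0.02  -0.03  -0.002] [0.01  0.03  0.002]
0.005 54 [ 0.005 -0.029  0.003] [0.009 0.03  0.007]
```

View pics/p2.png

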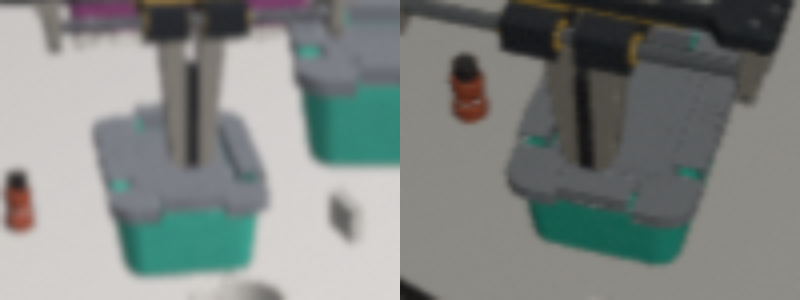

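Both views show the fingertips still above the lid, and the wrist depth puts the visible finger end about 29 mm short of the nominal TCP. I'll check that against the scene depth.

```bash
python3 - <<'E'
from m import *
s=ctrl.observe();print(s['eef_pos'],s['force'])
for n in ('scene','side'):
  a=viewer.capture(n);rc=np.argwhere(a['depth']>0);q=cloud(a,rc);L=(q-s['eef_pos'])@s['eef_rot']
  m=(abs(L[:,0])<.022)&(abs(L[:,1])<.02)
  for z0 in np.arange(-.06,.01,.005):
    k=m&(abs(L[:,2]-z0)<.0025);print(n,round(z0,3),k.sum(),L[k].min(0).round(3) if k.any() else '',L[k].max(0).round(3) if k.any() else '')
  e=q[rc.tolist().index([186,246])] if n=='scene' else q[rc.tolist().index([190,247])];print(e, (e-s['eef_pos'])@s['eef_rot'])
E
```

```text
[ 0.53310824 -0.10398654  0.05320703] [-0.20285589 -0.47947457 -0.33360894]
scene -0.06 34 [-0.007 -0.016 -0.062] [ 0.012  0.014 -0.058]
scene -0.055 26 [-0.008 -0.016 -0.057] [ 0.011  0.012 -0.053]
scene -0.05 23 [-0.002 -0.015 -0.052] [ 0.012  0.012 -0.048]
scene -0.045 25 [-0.003 -0.014 -0.047] [ 0.012  0.01  -0.043]
scene -0.04 25 [-0.004 -0.015 -0.042] [ 0.013  0.013 -0.038]
scene -0.035 17 [ 0.009 -0.014 -0.037] [ 0.012  0.011 -0.033]
scene -0.03 4 [ 0.008 -0.007 -0.032] [ 0.01   0.005 -0.031]
scene -0.025 0  
scene -0.02 0  
scene -0.015 18 [-0.002 -0.019 -0.014] [ 0.009  0.017 -0.013]
scene -0.01 113 [-0.009 -0.02  -0.012] [ 0.01   0.018 -0.008]
scene -0.005 34 [ 0.006 -0.019 -0.007] [ 0.011  0.02  -0.003]
scene -0.0 20 [-0.022 -0.02  -0.002] [0.009 0.018 0.001]
scene 0.005 19 [-0.02  -0.018  0.003] [0.006 0.019 0.007]
[ 0.53053199 -0.09455576  0.08669132] [ 0.00972933  0.0006226  -0.0334922 ]
side -0.06 26 [ 0.001 -0.015 -0.062] [ 0.013  0.016 -0.058]
side -0.055 24 [-0.003 -0.012 -0.057] [ 0.012  0.016 -0.053]
side -0.05 24 [ 0.008 -0.012 -0.052] [ 0.014  0.015 -0.048]
side -0.045 19 [ 0.006 -0.012 -0.047] [ 0.012  0.015 -0.043]
side -0.04 21 [ 0.006 -0.013 -0.042] [ 0.013  0.012 -0.038]
side -0.035 23 [ 0.002 -0.013 -0.037] [ 0.014  0.014 -0.033]
side -0.03 9 [ 0.004 -0.008 -0.032] [ 0.012  0.007 -0.028]
side -0.025 0  
side -0.02 0  
side -0.015 0  
side -0.01 47 [-0.008 -0.018 -0.011] [ 0.01   0.019 -0.008]
side -0.005 33 [-0.008 -0.018 -0.007] [ 0.01   0.019 -0.003]
side -0.0 29 [-0.018 -0.018 -0.002] [0.012 0.02  0.002]
side 0.005 17 [ 0.003 -0.019  0.003] [0.006 0.019 0.007]
[ 0.53245844 -0.09592898  0.08708305] [ 0.00780966  0.00200614 -0.03388091]
```

The scene and side cameras agree: the closed fingers end 30 mm short of the TCP. I expect contact at about TCP z 0.032 and shut at about 0.025.

{"op": "move_arm", "data": {
  "steps": [
    {"delta_pos":[0,0,-0.8],"rot":[0,0,0],"fingers":0},
    {"delta_pos":[0,0,-1.5],"rot":[0,0,0],"fingers":0},
    {"delta_pos":[0,0,-1.8],"rot":[0,0,0],"fingers":0},
    {"delta_pos":[0,0,-1.95],"rot":[0,0,0],"fingers":0},
    {"delta_pos":[0,0,-2.1],"rot":[0,0,0],"fingers":0},
    {"delta_pos":[0,0,-2.2],"rot":[0,0,0],"fingers":0},
    {"delta_pos":[0,0,-2.3],"rot":[0,0,0],"fingers":0},
    {"delta_pos":[0,0,-2.3],"rot":[0,0,0],"fingers":0}
  ]
}}

```text
clock: 8.48
eef_pos: [0.5323, -0.1035, 0.0292]
eef_rot: [[-0.322, 0.947, -0.001], [0.947, 0.322, 0.0], [0.0, -0.001, -1.0]]
force: [-0.5, -0.0, 0.4]
width: 0.0004
gripper_force: 0.2
```

{"op": "move_arm", "data": {
  "steps": [
    {"delta_pos":[0,0,-0.1],"rot":[0,0,0],"fingers":0},
    {"delta_pos":[0,0,-0.2],"rot":[0,0,0],"fingers":0},
    {"delta_pos":[0,0,-0.2],"rot":[0,0,0],"fingers":0}
  ]
}}

```text
clock: 8.73
eef_pos: [0.5325, -0.1038, 0.0271]
eef_rot: [[-0.321, 0.947, -0.0], [0.947, 0.321, -0.0], [0.0, -0.0, -1.0]]
force: [-0.7, -0.2, 0.6]
width: 0.0004
gripper_force: 0.0
```

```bash
cat > tip.py <<'E'
from m import *
s=ctrl.observe();print(s['eef_pos'],s['force'])
im=[]
for n in ('scene','side'):
  a=viewer.capture(n);rc=np.argwhere(a['depth']>0);q=cloud(a,rc);L=(q-s['eef_pos'])@s['eef_rot']
  m=(abs(L[:,0])<.025)&(abs(L[:,1])<.022)
  for z0 in np.arange(-.05,-.015,.0025):
    k=m&(abs(L[:,2]-z0)<.00125);print(n,round(s['eef_pos'][2]-z0,4),k.sum(),L[k].min(0).round(3)[:2] if k.any() else '',L[k].max(0).round(3)[:2] if k.any() else '')
  im.append(a['img'])
import sys
save(sys.argv[1],np.hstack([cv2.resize(im[1][150:225,200:300],(400,300)),cv2.resize(im[0][145:220,200:300],(400,300))]))
E
python3 tip.py p3.png
```

```text
[ 0.53246117 -0.1038143   0.02708618] [-0.71704019 -0.21931345  0.63682107]
scene 0.0771 14 [-0.005 -0.015] [0.012 0.011]
scene 0.0746 9 [ 0.008 -0.013] [0.011 0.01 ]
scene 0.0721 12 [-0.006 -0.015] [0.011 0.012]
scene 0.0696 12 [ 0.001 -0.015] [0.011 0.01 ]
scene 0.0671 13 [-0.008 -0.014] [0.011 0.01 ]
scene 0.0646 9 [ 0.009 -0.013] [0.011 0.008]
scene 0.0621 9 [ 0.008 -0.009] [0.01 0.01]
scene 0.0596 16 [-0.006 -0.021] [0.011 0.022]
scene 0.0571 38 [-0.018 -0.02 ] [0.009 0.022]
scene 0.0546 31 [-0.024 -0.021] [0.009 0.02 ]
scene 0.0521 28 [-0.024 -0.021] [0.01 0.02]
scene 0.0496 18 [ 0.006 -0.022] [0.009 0.016]
scene 0.0471 9 [ 0.005 -0.018] [0.008 0.019]
scene 0.0446 0  
scene 0.0421 1 [0.002 0.02 ] [0.002 0.02 ]
side 0.0771 8 [ 0.009 -0.01 ] [0.014 0.013]
side 0.0746 13 [ 0.005 -0.012] [0.013 0.015]
side 0.0721 7 [ 0.004 -0.012] [0.014 0.014]
side 0.0696 10 [ 0.005 -0.01 ] [0.012 0.015]
side 0.0671 14 [ 0.003 -0.012] [0.016 0.014]
side 0.0646 8 [ 0.007 -0.012] [0.014 0.011]
side 0.0621 11 [ 0.006 -0.013] [0.013 0.013]
side 0.0596 11 [ 0.007 -0.007] [0.015 0.007]
side 0.0571 6 [-0.001 -0.021] [0.009 0.016]
side 0.0546 26 [-0.008 -0.021] [0.01  0.022]
side 0.0521 27 [-0.021 -0.02 ] [0.011 0.02 ]
side 0.0496 14 [-0.024 -0.01 ] [0.01  0.021]
side 0.0471 16 [ 0.003 -0.021] [0.01 0.02]
side 0.0446 9 [ 0.003 -0.013] [0.01 0.02]
side 0.0421 2 [0.003 0.01 ] [0.005 0.02 ]
```

View pics/p3.png

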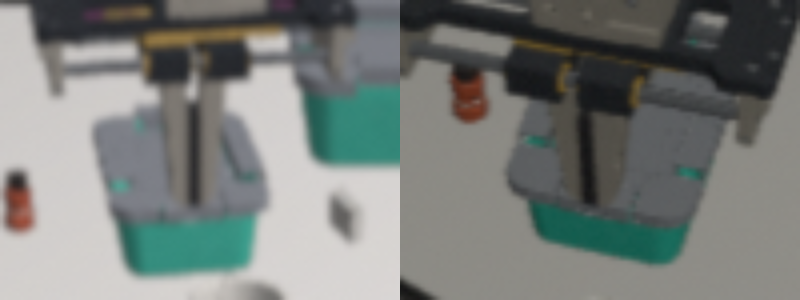

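The short_a rim is now level with the corners, with the fingertips just above it. I'll measure how low the gripper body hangs, since short_b is near the large tub, then lift and confirm.

```bash
python3 - <<'E'
from m import *
s=ctrl.observe()
for n in ('scene','side'):
  a=viewer.capture(n);rc=np.argwhere(a['depth']>0);q=cloud(a,rc);L=(q-s['eef_pos'])@s['eef_rot']
  for lo,hi in ((-.13,-.05),(.05,.13)):
    k=(L[:,1]>lo)&(L[:,1]<hi)&(abs(L[:,0])<.09)&(q[:,2]>.07)&(q[:,2]<.2)&(q[:,1]>-.25);print(n,lo,k.sum(),np.percentile(q[k][:,2],[0,1,5]).round(3),L[k].min(0).round(3),L[k].max(0).round(3))
  k=(q[:,0]>.3)&(q[:,0]<.52)&(q[:,1]<-.25)&(q[:,1]>-.42)&(q[:,2]>.07)&(q[:,2]<.11);print(q[k].min(0),q[k].max(0),cv2.minAreaRect(q[k][:,:2].astype(np.float32)*1000))
E
```

```text
scene -0.13 761 [0.149 0.152 0.16 ] [-0.031 -0.096 -0.166] [ 0.033 -0.05  -0.121]
scene 0.05 716 [0.147 0.151 0.158] [-0.029  0.05  -0.166] [ 0.033  0.094 -0.12 ]
[ 0.30024859 -0.41992354  0.07000037] [ 0.5085957  -0.25782196  0.0911455 ] ((402.5708312988281, -342.1918029785156), (196.1082763671875, 145.59446716308594), 10.99472713470459)
side -0.13 354 [0.146 0.148 0.152] [-0.029 -0.094 -0.162] [ 0.036 -0.05  -0.118]
side 0.05 353 [0.145 0.147 0.155] [-0.03   0.05  -0.163] [ 0.035  0.095 -0.118]
[ 0.301708   -0.41977244  0.07000344] [ 0.50086023 -0.25571656  0.08910398] ((402.95538330078125, -340.3125305175781), (198.15394592285156, 149.3081512451172), 11.136662483215332)
```

{"op": "move_arm", "data": {
  "steps": [
    {"delta_pos":[0,0,1],"rot":[0,0,0],"fingers":0},
    {"delta_pos":[0,0,4],"rot":[0,0,0],"fingers":0},
    {"delta_pos":[1,-3,8],"rot":[0,0,0],"fingers":0},
    {"delta_pos":[2,-5.5,12],"rot":[0,0,0],"fingers":0},
    {"delta_pos":[2,-5.5,16],"rot":[0,0,0],"fingers":0},
    {"delta_pos":[2,-5.5,20],"rot":[0,0,0],"fingers":0},
    {"delta_pos":[2,-5.5,22],"rot":[0,0,0],"fingers":0},
    {"delta_pos":[2,-5.5,22],"rot":[0,0,0],"fingers":0},
    {"delta_pos":[2,-5.5,22],"rot":[0,0,0],"fingers":0}
  ]
}}

```text
clock: 9.68
eef_pos: [0.5539, -0.1595, 0.2509]
eef_rot: [[-0.321, 0.947, 0.005], [0.947, 0.321, -0.003], [-0.004, 0.004, -1.0]]
force: [-0.4, 0.6, -0.1]
width: 0.0006
gripper_force: 0.0
```

```bash
python3 chk.py
```

```text
((551.1587524414062, -161.80770874023438), (103.02115631103516, 141.99301147460938), 18.93880844116211) 18.93880844116211 {'long_a': (60.3, 78), 'short_a': (54.1, 80), 'long_b': (60.7, 73), 'short_b': (None, 0), 'c1': (53.8, 70), 'c2': (54.0, 72), 'c3': (53.0, 62), 'c4': (52.5, 57), 'mid': (49.1, 70)}
long_a [ 0.5914 -0.148 ]
short_a [ 0.5309 -0.1027]
long_b [ 0.511  -0.1756]
short_b [ 0.5714 -0.2209]
[ 0.55269402 -0.15878049  0.24820949] [-0.70706081 -0.05988536  0.13698465] 9.7333
```

short_a is shut and level, and the tub hasn't moved. Next is short_b.

{"op": "move_arm", "data": {
  "steps": [
    {"delta_pos":[1,-3,-2.5],"rot":[0,0,0],"fingers":0},
    {"delta_pos":[1.95,-6.3,-4.5],"rot":[0,0,0],"fingers":0},
    {"delta_pos":[1.95,-6.3,-8.5],"rot":[0,0,0],"fingers":0},
    {"delta_pos":[1.95,-6.3,-12.5],"rot":[0,0,0],"fingers":0},
    {"delta_pos":[1.95,-6.3,-16.5],"rot":[0,0,0],"fingers":0},
    {"delta_pos":[1.95,-6.3,-19.5],"rot":[0,0,0],"fingers":0},
    {"delta_pos":[1.95,-6.3,-20.5],"rot":[0,0,0],"fingers":0},
    {"delta_pos":[1.95,-6.3,-21],"rot":[0,0,0],"fingers":0},
    {"delta_pos":[1.95,-6.3,-21.2],"rot":[0,0,0],"fingers":0},
    {"delta_pos":[1.95,-6.3,-21.4],"rot":[0,0,0],"fingers":0},
    {"delta_pos":[1.95,-6.3,-21.55],"rot":[0,0,0],"fingers":0},
    {"delta_pos":[1.95,-6.3,-21.7],"rot":[0,0,0],"fingers":0},
    {"delta_pos":[1.95,-6.3,-21.85],"rot":[0,0,0],"fingers":0},
    {"delta_pos":[1.95,-6.3,-22],"rot":[0,0,0],"fingers":0},
    {"delta_pos":[1.95,-6.3,-22.05],"rot":[0,0,0],"fingers":0},
    {"delta_pos":[1.95,-6.3,-22.05],"rot":[0,0,0],"fingers":0}
  ]
}}

```text
clock: 11.07
eef_pos: [0.5732, -0.2225, 0.0284]
eef_rot: [[-0.321, 0.947, 0.003], [0.947, 0.321, -0.002], [-0.002, 0.002, -1.0]]
force: [0.6, 0.0, 0.6]
width: 0.0005
gripper_force: 0.4
```

{"op": "move_arm", "data": {
  "steps": [
    {"delta_pos":[0,0,0],"rot":[0,0,0],"fingers":0},
    {"delta_pos":[0,0,1],"rot":[0,0,0],"fingers":0},
    {"delta_pos":[0,0,4],"rot":[0,0,0],"fingers":0},
    {"delta_pos":[-1,3,7],"rot":[0,0,0],"fingers":0},
    {"delta_pos":[-2,5.9,10],"rot":[0,0,7],"fingers":0},
    {"delta_pos":[-2,5.9,14],"rot":[0,0,14],"fingers":0},
    {"delta_pos":[-2,5.9,18],"rot":[0,0,21],"fingers":0},
    {"delta_pos":[-2,5.9,22],"rot":[0,0,28],"fingers":0},
    {"delta_pos":[-2,5.9,22],"rot":[0,0,35],"fingers":0},
    {"delta_pos":[-2,5.9,22],"rot":[0,0,42],"fingers":0},
    {"delta_pos":[-2,5.9,22],"rot":[0,0,49],"fingers":0},
    {"delta_pos":[-2,5.9,22],"rot":[0,0,56],"fingers":0},
    {"delta_pos":[-2,5.9,22],"rot":[0,0,63],"fingers":0},
    {"delta_pos":[-2,5.9,22],"rot":[0,0,70],"fingers":0},
    {"delta_pos":[-2,5.9,22],"rot":[0,0,77],"fingers":0},
    {"delta_pos":[-2,5.9,22],"rot":[0,0,84],"fingers":0},
    {"delta_pos":[-2,5.9,22],"rot":[0,0,90],"fingers":0},
    {"delta_pos":[-2,5.9,22],"rot":[0,0,90],"fingers":0},
    {"delta_pos":[-2,5.9,22],"rot":[0,0,90],"fingers":0},
    {"delta_pos":[-2,5.9,22],"rot":[0,0,90],"fingers":0}
  ]
}}

```text
clock: 12.73
eef_pos: [0.552, -0.1626, 0.2472]
eef_rot: [[-0.948, -0.319, -0.0], [-0.319, 0.948, 0.0], [0.0, 0.0, -1.0]]
force: [-0.7, 0.4, 0.5]
width: 0.0007
gripper_force: 0.0
```

```bash
python3 chk.py; python3 -c "
from h import *
s=ctrl.observe();print(s['eef_rot'].round(3),s['joints'])"
```

```text
((552.4112548828125, -163.10244750976562), (103.2384262084961, 142.41505432128906), 18.76346778869629) 18.76346778869629 {'long_a': (63.0, 78), 'short_a': (56.7, 69), 'long_b': (63.3, 89), 'short_b': (55.7, 72), 'c1': (56.4, 67), 'c2': (56.3, 71), 'c3': (55.7, 73), 'c4': (55.4, 63), 'mid': (51.9, 75)}
long_a [ 0.5927 -0.1494]
short_a [ 0.5323 -0.1039]
long_b [ 0.5122 -0.1768]
short_b [ 0.5725 -0.2223]
[ 0.55201761 -0.1626579   0.24716515] [-1.1558941   0.45362443  0.28176573] 12.7833
[[-0.948 -0.319  0.   ]
 [-0.319  0.948  0.   ]
 [-0.     0.    -1.   ]] [-4.96459529e-01  1.24470832e-01  1.51042457e+00  3.86408596e-05
  1.50671195e+00 -2.39233338e+00]
```

Both short sides are shut. long_b and long_a remain.

{"op": "move_arm", "data": {
  "steps": [
    {"delta_pos":[-2,-0.7,-2.5],"rot":[0,0,0],"fingers":0},
    {"delta_pos":[-4,-1.4,-4.5],"rot":[0,0,0],"fingers":0},
    {"delta_pos":[-4,-1.4,-8.5],"rot":[0,0,0],"fingers":0},
    {"delta_pos":[-4,-1.4,-12.5],"rot":[0,0,0],"fingers":0},
    {"delta_pos":[-4,-1.4,-16.5],"rot":[0,0,0],"fingers":0},
    {"delta_pos":[-4,-1.4,-19.5],"rot":[0,0,0],"fingers":0},
    {"delta_pos":[-4,-1.4,-20.5],"rot":[0,0,0],"fingers":0},
    {"delta_pos":[-4,-1.4,-21],"rot":[0,0,0],"fingers":0},
    {"delta_pos":[-4,-1.4,-21.2],"rot":[0,0,0],"fingers":0},
    {"delta_pos":[-4,-1.4,-21.4],"rot":[0,0,0],"fingers":0},
    {"delta_pos":[-4,-1.4,-21.55],"rot":[0,0,0],"fingers":0},
    {"delta_pos":[-4,-1.4,-21.7],"rot":[0,0,0],"fingers":0},
    {"delta_pos":[-4,-1.4,-21.85],"rot":[0,0,0],"fingers":0},
    {"delta_pos":[-4,-1.4,-22],"rot":[0,0,0],"fingers":0},
    {"delta_pos":[-4,-1.4,-22.05],"rot":[0,0,0],"fingers":0},
    {"delta_pos":[-4,-1.4,-22.05],"rot":[0,0,0],"fingers":0},
    {"delta_pos":[-4,-1.4,-22.05],"rot":[0,0,0],"fingers":0}
  ]
}}

```text
clock: 14.2
eef_pos: [0.5123, -0.1768, 0.0268]
eef_rot: [[-0.947, -0.321, 0.0], [-0.321, 0.947, -0.0], [-0.0, -0.0, -1.0]]
force: [-0.6, -0.1, -0.2]
width: 0.0008
gripper_force: 0.0
```

{"op": "move_arm", "data": {
  "steps": [
    {"delta_pos":[0,0,1],"rot":[0,0,0],"fingers":0},
    {"delta_pos":[0,0,3.5],"rot":[0,0,0],"fingers":0},
    {"delta_pos":[2,0.7,5],"rot":[0,0,0],"fingers":0},
    {"delta_pos":[5,1.7,5],"rot":[0,0,0],"fingers":0},
    {"delta_pos":[8,2.75,5],"rot":[0,0,0],"fingers":0},
    {"delta_pos":[8,2.75,5],"rot":[0,0,0],"fingers":0},
    {"delta_pos":[8,2.75,5],"rot":[0,0,0],"fingers":0},
    {"delta_pos":[8,2.75,2.5],"rot":[0,0,0],"fingers":0},
    {"delta_pos":[8,2.75,1.5],"rot":[0,0,0],"fingers":0},
    {"delta_pos":[8,2.75,1],"rot":[0,0,0],"fingers":0},
    {"delta_pos":[8,2.75,0.8],"rot":[0,0,0],"fingers":0},
    {"delta_pos":[8,2.75,0.6],"rot":[0,0,0],"fingers":0},
    {"delta_pos":[8,2.75,0.45],"rot":[0,0,0],"fingers":0},
    {"delta_pos":[8,2.75,0.3],"rot":[0,0,0],"fingers":0},
    {"delta_pos":[8,2.75,0.15],"rot":[0,0,0],"fingers":0},
    {"delta_pos":[8,2.75,0],"rot":[0,0,0],"fingers":0},
    {"delta_pos":[8,2.75,0],"rot":[0,0,0],"fingers":0},
    {"delta_pos":[8,2.75,0],"rot":[0,0,0],"fingers":0}
  ]
}}

```text
clock: 15.7
eef_pos: [0.5925, -0.1495, 0.0269]
eef_rot: [[-0.947, -0.321, 0.001], [-0.321, 0.947, -0.001], [-0.001, -0.001, -1.0]]
force: [-0.1, 0.2, 0.1]
width: 0.0005
gripper_force: 0.0
```

{"op": "move_arm", "data": {
  "steps": [
    {"delta_pos":[0,0,1],"rot":[0,0,0],"fingers":0},
    {"delta_pos":[0,0,4],"rot":[0,0,0],"fingers":0},
    {"delta_pos":[-1,-0.5,8],"rot":[0,0,0],"fingers":0},
    {"delta_pos":[-3,-1,12],"rot":[0,0,0],"fingers":0},
    {"delta_pos":[-4,-1.35,16],"rot":[0,0,0],"fingers":0},
    {"delta_pos":[-4,-1.35,20],"rot":[0,0,0],"fingers":0},
    {"delta_pos":[-4,-1.35,22],"rot":[0,0,0],"fingers":0},
    {"delta_pos":[-4,-1.35,22],"rot":[0,0,0],"fingers":0},
    {"delta_pos":[-4,-1.35,22],"rot":[0,0,0],"fingers":0},
    {"delta_pos":[-4,-1.35,22],"rot":[0,0,0],"fingers":0},
    {"delta_pos":[-4,-1.35,22],"rot":[0,0,0],"fingers":0}
  ]
}}

```text
clock: 16.62
eef_pos: [0.5512, -0.1622, 0.2445]
eef_rot: [[-0.947, -0.321, -0.003], [-0.321, 0.947, 0.002], [0.002, 0.003, -1.0]]
force: [-0.2, 0.6, 0.1]
width: 0.0004
gripper_force: 0.0
```

```bash
python3 chk.py; python3 - <<'E'
from h import *
a=viewer.capture('scene');w=viewer.capture('wrist')
save('end.png',np.hstack([cv2.resize(a['img'][120:270,180:380],(400,300)),cv2.resize(w['img'],(400,300))]))
E
```

```text
((551.9996948242188, -163.2323760986328), (102.0694580078125, 142.04258728027344), 18.841283798217773) 18.841283798217773 {'long_a': (55.7, 71), 'short_a': (56.5, 78), 'long_b': (56.0, 81), 'short_b': (55.6, 77), 'c1': (56.4, 66), 'c2': (56.2, 68), 'c3': (55.8, 72), 'c4': (55.2, 65), 'mid': (52.0, 72)}
long_a [ 0.5922 -0.1495]
short_a [ 0.5318 -0.1041]
long_b [ 0.5118 -0.177 ]
short_b [ 0.5722 -0.2224]
[ 0.55117499 -0.16219199  0.24441661] [ 0.08587003  0.58667332 -0.49869867] 16.6667
```

View pics/end.png

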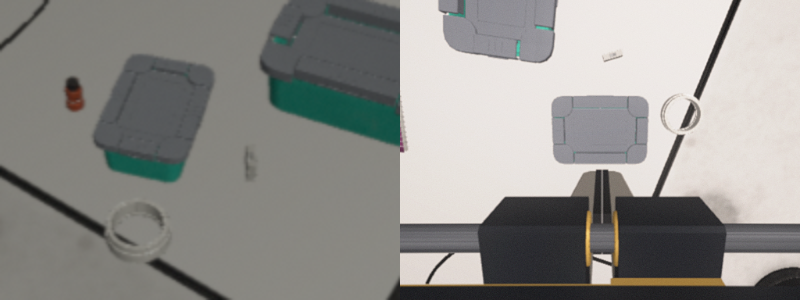

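The final views show the lid flat all round, at about (110, 155) in the scene crop and (130, 600) in the wrist view. The plug, ring and block are undisturbed, and the arm is clear 0.2 m above.

```bash
python3 -c "
from plant import ctrl
print(ctrl.sign_off())"
```

```text
the job is handed in; nothing more can be done
None
```

The job is handed in: all four rim sections of the smaller tub's lid measured level with the corners, the tub and the small things beside it hadn't moved, and the arm finished clear at about 17 s.

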